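# Open the hood of the zeroing station and set its pointer to zero

### The job

Take the yellow-handled pry blade from the black mat, use it (not the fingers) to lever up the hinged blue hood of the grey zeroing station from the slot in its front, and tip the hood right over until it lies back. Then turn the black knob clockwise, regrasping as often as needed, until its red pointer stands on the green zero mark, and leave the hood open and the pry blade lying on the mat again. Leave everything else where it is.

Things in the scene. Friction and masses are not known exactly. Their poses are not given: they have to be found in the camera images.
- station: Fixed grey box with white top, 130 x 130 x 58 mm high; origin at the centre of its underside, z up, front towards its own -x. On top a dial of 112 mm diameter; the knob's vertical axis goes through the origin. A brass port (22 mm diameter, 30 mm long) sticks out of its +y side at 26 mm height.
- cover: Blue hood, clear top: box open below, 130 x 130 x 48 mm high, walls 4 mm, 0.15 kg. Origin on the hinge line: along y, 65 mm behind the station's axis, 58 mm high. Closed, its axes are the station's and it reaches 130 mm to -x. Opens front edge up and over, about its +y, to 2.9 rad; no latch, 1 N at the front edge lifts it; let go, it falls shut below about 1 rad and slowly open beyond 1.4.
- slot (a point): Middle of the slot under the hood's front wall, at the wall's outer face; moves with the hood. Closed: 70 mm wide, 8 mm high, floor = station top at 58 mm, roof = the wall's 4 mm thick lower edge at 66 mm; this point at 62 mm. Behind it 40 mm of free depth to the knob.
- knob (a joint): Knob angle, 0 when the pointer stands on zero, growing anticlockwise seen from above. It turns from -0.3 to 5.78 rad, with an end stop (a small dark pin) just beside the zero mark, so zero can only be reached clockwise. Stays where left (friction about 0.06 N m). Starts 3.2 to 4.6 rad from zero, so it takes several grasps.
- knob_grip (a point): Point on the knob's axis at the best height for the TCP, 27 mm over the station's top (85 mm over the bench). Round black fluted knob, 44 mm in diameter, its top 38 mm over the station's top. Keep the fingertips 6 mm or more over the station's top to clear the pointer and the 48 mm wide skirt.
- pointer_tip (a point): Tip of the red pointer, which is fixed to the knob's foot: 44 mm from the axis, 3 mm over the station's top.
- zero_mark (a point): Green zero mark on the dial, on the station's front (-x) side: the point 44 mm from the axis where the pointer's tip must stand.
- pry: Pry blade, lying flat on the mat: yellow handle 80 x 20 x 28 mm high along its x, from which a flat steel blade 65 mm long, 14 mm wide and 3 mm thick sticks out to its +x at the handle's mid height. Origin under the handle's centre. 70 g.
- pry_grip (a point): Where best to hold the pry blade: on its handle 18 mm ahead of the handle's centre, at mid height (14 mm over its underside).
- pry_tip (a point): The blade's tip, 87 mm ahead of pry_grip at the same height.
- mat: Black rubber mat, 260 x 180 x 4 mm, fixed; origin at the centre of its underside, long side along its x.
- screwdriver: Screwdriver lying on the same mat, 80 mm beside the pry blade, about 170 mm long; not needed, leave it.
- regulator: Loose steel pressure regulator with a black top, 56 mm in diameter, 118 mm high, origin under its centre; leave it.
- gauge: Loose small pressure gauge lying face up, 48 mm in diameter, 22 mm high, origin under its centre; leave it.
- valve: Loose small ball valve with a black lever, about 70 mm long, 49 mm high, origin under its centre; leave it.
Mind the look-alikes: they are no part of the job. Of the things that look like the pry, the middle-sized one is meant.

How it is judged:
By the outcome, as a careful person would: the job done as asked, in the order asked, and still so for the second after the job is handed in, with the robot touching nothing.
It also fails if it takes over 70 s, if anything falls off the work surface, if the arm or the gripper's body presses on something with over 40 N, if the wrist force passes 120 N, or if a joint passes its speed limit or range.

### The arm

A 6-joint arm with a two-finger parallel gripper is mounted at the origin on the work surface. World frame = base frame: x ahead of the robot, y to its left, z up, the work surface at z = 0. Lengths are in m, angles in degrees, forces in N, time in s.
With the tool pointing down it reaches from about 0.4 to 0.825 m from the base axis. Payload 7 kg.
Tool frame: the origin (TCP) lies between the finger pads, 19 mm behind the fingertips; this is the grasp point; z points along the fingers, y is the direction in which the jaws open and shut (so a half turn about z gives the same grasp; the last joint's range is limited). The gripper opens to 88 mm and grips with 3 to 60 N. Pads are 19 mm wide; open, the fingers measure 130 mm over their backs; the gripper's body (78 mm by 193 mm) begins 47 mm behind the grasp point.
Start: joints at [-48.753, 20.546, 0.682, 0, -70.136, -16.507], TCP at [0.282, -0.613, 0.245] pointing down, gripper open.
Joint ranges: [-176.03, 176.03], [-82.01, 121.73], [-58.28, 71.71], [-173.87, 95.51], [-174.79, -0.11], [-173.66, 173.66]. Speed limits (degrees/s): [136.94, 136.94, 172.46, 180, 180, 180].

### API

Orientations are given as [roll, pitch, yaw] about the fixed x, y, z axes, in that order (R = Rz(yaw) Ry(pitch) Rx(roll)).
In Python, from plant import ctrl gives the robot as it stands.
- The arm moves only by the shell command python3 -m jog 'ROWS' [OPENING]. ROWS is JSON, a list of rows, each an object with "translation": the shift along the tool's x, y, z in units of 0.25 m (1.0 is 0.25 m), a list of three; "spin": the turn about the tool's z in units of 30 degrees (1.0 is 30 degrees). A call has 1 to 12 rows; each row is the pose to reach, as a shift and turn from the pose measured when the call began, along the tool's axes at that moment; what a row does not reach only later rows make up. A row lasts 1/12 s, in which the tool goes at most 41.7 mm and 7.16 degrees, less where a joint would pass 70% of its speed; a pose out of reach is approached as far as the arm can. A call with a number of a shift or a turn outside -1 to 1 is refused whole. A call with a gripper value outside its range is refused whole. OPENING is the finger opening in mm, from 0 to 87.6, set as the call begins (- or left out, the last holds). The fingers move at their own pace and stop on an object; the grip force is fixed at half the most. Time passes only in rows, so rows that repeat a pose let the fingers close. It gives the time, the measured TCP pose, the force and the opening at its end, in the units of the state.
- ctrl.get_obs(): the state, without advancing time (a new reading comes with each control period).
- ctrl.snapshot(name): name is "side" or "top"; returns a dict with "color" (480x640x3 uint8, red, green, blue), "range_z" (480x640 float32, m along the optical axis (not along the pixel's ray), 0 where there is no reading), "K" (3x3 intrinsics, pixels), "R" (3x3) and "t" (3): a world point X has camera coordinates R X + t. Camera axes: x right, y down, z forward; pixel columns grow to the right and rows downward; lengths in m; the calibration is good to about 2 mm. A picture is of the moment at which its call begins.
- ctrl.close_job(): hands the job in, once; it reports no verdict.
The state is a dict: "clock": time; "joint_pos": joint angles; "qvel": joint speeds; "tau": joint torques, N m; "tool_pos": TCP position; "orientation": TCP orientation; "force": force on the tool from outside, world axes, zero at the start; "moment": the same for the moment, N m; "opening": finger opening in m.
Only numpy, scipy, OpenCV 4.12 (cv2) and the standard library are available. Lean on these libraries where they do the work, as an engineer would, in place of code of your own. Each camera call takes 0.05 s, during which the arm holds its last target. There are 200 camera calls.

## Working session

There is one attempt and no reset: what is moved stays moved. The work goes in short steps, Python scripts to look and compute and a shell command to move; the robot and the scene stay as the last step left them, time stands still between calls to the robot, and variables do not carry over. Pictures are saved under pics/ and viewed, on a budget of 10 in all, crops included, one or two more only if the job needs it, and the job is handed in when it is done.

```bash
ls; mkdir -p pics; cat > h.py <<'E'
import numpy as np, cv2
from plant import ctrl
def snap(n):
    return ctrl.snapshot(n)
def save(s,f,crop=None,scale=1):
    im=s["color"][:,:,::-1]
    if crop: x0,y0,x1,y1=crop; im=im[y0:y1,x0:x1]
    cv2.imwrite("pics/"+f,cv2.resize(im,None,fx=scale,fy=scale,interpolation=cv2.INTER_CUBIC))
def ray(s,u,v,z):
    d=s["R"].T@np.linalg.solve(s["K"],[u,v,1.]); c=-s["R"].T@s["t"]
    return c+d*(z-c[2])/d[2]
def proj(s,X):
    p=s["K"]@(s["R"]@np.array(X)+s["t"]); return p[:2]/p[2]
def cloud(s):
    v,u=np.mgrid[:480,:640]; Z=s["range_z"]
    p=np.stack([u*Z,v*Z,Z],-1)@np.linalg.inv(s["K"]).T
    return (p-s["t"])@s["R"]
E
python3 - <<'E'
from h import *
o=ctrl.get_obs(); print(o)
ims=[]
for n in("top","side"):
    s=snap(n); np.savez("pics/%s0.npz"%n,**s); save(s,n+"0.png")
    print(n,-s["R"].T@s["t"],s["R"].round(2).tolist(),s["K"][0,0])
E
```

```text
pics
{'clock': 0.0, 'joint_pos': array([-4.87539777e+01,  2.05906303e+01,  6.33982342e-01, -2.17092864e-02,
       -7.01374974e+01, -1.65083076e+01]), 'qvel': array([-0.01250377,  0.03806555, -0.03636739,  0.03258893,  0.02202991,
       -0.02866941]), 'tau': array([ 2.57802158e-04, -5.82718098e+01,  2.93056977e+01,  6.99683100e+00,
        6.87731575e-03, -1.87558030e-04]), 'tool_pos': array([ 0.28226437, -0.61262913,  0.24442835]), 'orientation': array([ 1.79903936e+02, -7.18766155e-03, -1.55269672e+02]), 'force': array([ 0.73223313,  0.79726547, -0.61746273]), 'moment': array([-0.01441284, -0.0138243 ,  0.01175572]), 'opening': 0.08747781789175176}
top [ 0.20774732 -0.06569748  1.50749075] [[-0.01, -1.0, 0.0], [-0.98, 0.0, -0.18], [0.18, -0.0, -0.98]] 600.7938141948371
side [-0.26276266 -0.8137941   0.87011366] [[0.72, -0.7, 0.0], [-0.42, -0.44, -0.79], [0.56, 0.57, -0.61]] 612.8425726634081
```

View pics/top0.png

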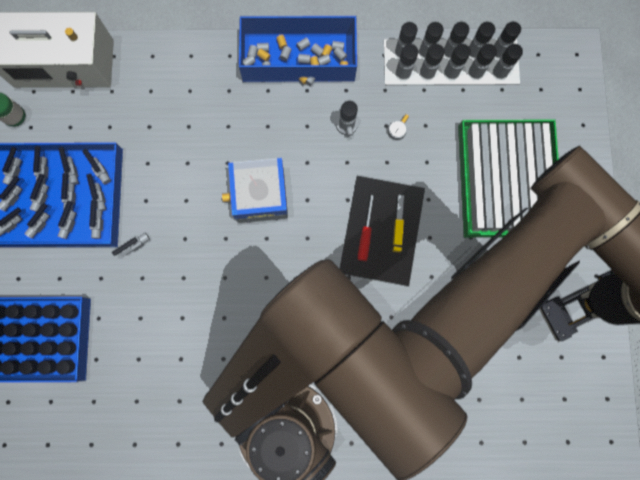

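View pics/side0.png

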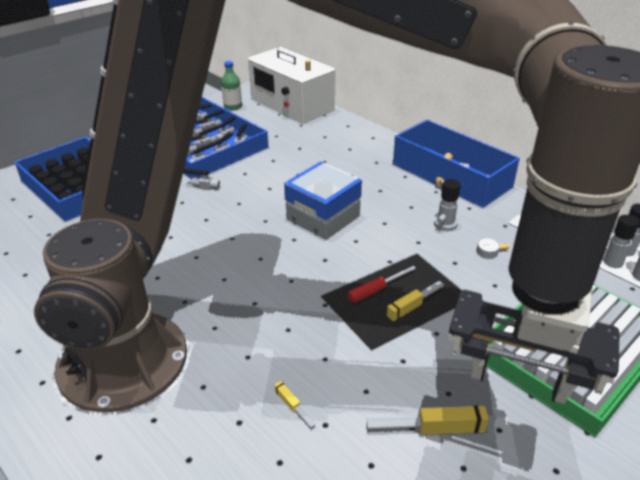

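The top view shows the station with its blue hood at (258,188), port at (226,198), so its front faces the robot. The mat is at (385,230). What could be taken for the pry blade:
- Yellow tool on the mat: top (398,222), side (415,300).
- Small yellow tool: side (288,397).
- Large yellow tool: side (430,420).
- Red screwdriver: top (365,235).

I choose the middle-sized one, the yellow tool on the mat, and will check it in a crop.

```bash
python3 - <<'E'
from h import *
T=dict(np.load("pics/top0.npz")); S=dict(np.load("pics/side0.npz"))
def comps(s,lo,hi,box):
    hsv=cv2.cvtColor(s["color"],cv2.COLOR_RGB2HSV); m=cv2.inRange(hsv,lo,hi)
    x0,y0,x1,y1=box; k=np.zeros_like(m);k[y0:y1,x0:x1]=255; return m&k
m=comps(T,(18,90,80),(35,255,255),(375,180,420,270))
P=cloud(T); p=P[m>0]; print("pry z",np.percentile(p[:,2],[5,50,95]))
for z in (.032,):
    uv=np.argwhere(m>0)[:,::-1]; q=np.array([ray(T,u,v,z)[:2] for u,v in uv])
    r=cv2.minAreaRect((q*1000).astype(np.float32)); print("handle",r)
# blade
g=comps(T,(0,0,90),(179,80,255),(390,190,412,218)); g=cv2.morphologyEx(g,cv2.MORPH_OPEN,np.ones((2,2)))
uv=np.argwhere(g>0)[:,::-1]; q=np.array([ray(T,u,v,.019)[:2] for u,v in uv]); print("blade",len(q),q.mean(0),cv2.minAreaRect((q*1000).astype(np.float32)))
# hood
b=comps(T,(100,130,60),(130,255,255),(215,140,300,235))
p=P[b>0]; t=p[np.abs(p[:,2]-.106)<.008]; print("hoodz",np.percentile(p[:,2],[5,50,90]),len(t)); print("top rect",cv2.minAreaRect((t[:,:2]*1000).astype(np.float32)))
mm=comps(T,(0,0,0),(179,255,55),(335,170,430,290)); c=max(cv2.findContours(mm,0,2)[0],key=cv2.contourArea)[:,0]
print("mat",cv2.minAreaRect(np.array([ray(T,u,v,.004)[:2]*1000 for u,v in c],np.float32)))
a=cv2.resize(T["color"][165:295,330:430],None,fx=4,fy=4);a2=cv2.resize(T["color"][145:235,210:300],(400,400))
o=np.zeros((520,800,3),np.uint8);o[:,:400]=a;o[:400,400:]=a2; cv2.imwrite("pics/c1.png",o[:,:,::-1])
E
```

```text
pry z [0.01027757 0.03078902 0.03657826]
handle ((472.6612548828125, -280.0768737792969), (23.516332626342773, 83.18669891357422), 84.02191925048828)
blade 131 [ 0.54729104 -0.2907241 ] ((546.9594116210938, -290.56683349609375), (14.59013557434082, 58.39436721801758), 83.88688659667969)
hoodz [0.0947702  0.10555658 0.10937123] 710
top rect ((579.6759033203125, 67.43960571289062), (131.4474639892578, 130.8509063720703), 5.174345970153809)
mat ((486.0552062988281, -242.7142333984375), (174.6204376220703, 266.2457275390625), 78.23887634277344)
```

View pics/c1.png

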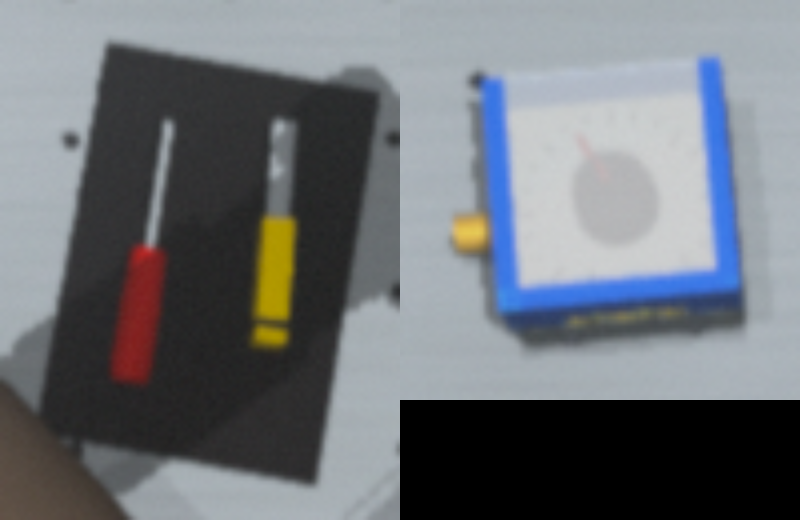

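The crop confirms it: the chosen tool has a yellow handle and a flat blade pointing away from the robot (tip at crop (283,120)). The hood is closed. Estimates so far: pry grip (0.492,-0.283), yaw about -7°; station centre (0.580,0.067), yaw +5.2°.

```bash
cat >> h.py <<'E'
from scipy.spatial.transform import Rotation as Ro
def go(X,yaw=None):
    o=ctrl.get_obs(); R=Ro.from_euler("xyz",o["orientation"],degrees=True).as_matrix()
    d=R.T@(np.array(X)-o["tool_pos"])/.25
    sp=None
    if yaw is not None: sp=-((yaw-o["orientation"][2]+180)%360-180)/30
    print("clock %.2f tcp"%o["clock"],o["tool_pos"].round(4),"rpy",o["orientation"].round(2),"J6 %.1f"%o["joint_pos"][5],"F",o["force"].round(1),"op %.4f"%o["opening"]," -> units",d.round(3),"spin",sp)
def station(x,y,z,c=(.580,.067),a=5.2):
    a=np.deg2rad(a); return np.array([c[0]+x*np.cos(a)-y*np.sin(a),c[1]+x*np.sin(a)+y*np.cos(a),z])
E
python3 -c "
from h import *
go((.40,-.45,.2),173.3);go((.492,-.283,.12),173.3)"
```

```text
clock 0.10 tcp [ 0.2823 -0.6127  0.2445] rpy [ 1.7992e+02 -1.0000e-02 -1.5527e+02] J6 -16.5 F [-0.3  0.7  0.5] op 0.0878  -> units [-0.7    0.394  0.179] spin 1.047813274565442
clock 0.10 tcp [ 0.2823 -0.6127  0.2445] rpy [ 1.7992e+02 -1.0000e-02 -1.5527e+02] J6 -16.5 F [-0.3  0.7  0.5] op 0.0878  -> units [-1.314  0.846  0.499] spin 1.047813274565442
```

```bash
python3 -m jog '[{"translation":[-0.35,0.2,0.09],"spin":0.5},{"translation":[-0.7,0.39,0.18],"spin":1},{"translation":[-0.7,0.39,0.18],"spin":1},{"translation":[-0.7,0.39,0.18],"spin":1},{"translation":[-0.7,0.39,0.18],"spin":1},{"translation":[-0.7,0.39,0.18],"spin":1},{"translation":[-0.7,0.39,0.18],"spin":1}]' -; python3 -c "
from h import *
go((.492,-.283,.12),173.3)"
```

```text
clock: 0.68
tool_pos: [0.4015, -0.4487, 0.1989]
orientation: [179.9, -0.1, 175.0]
force: [-0.4, 0.6, -0.3]
opening: 0.0877
clock 0.68 tcp [ 0.4015 -0.4487  0.1989] rpy [ 1.7988e+02 -1.2000e-01  1.7495e+02] J6 -65.4 F [-0.4  0.6 -0.3] op 0.0877  -> units [-0.303  0.691  0.317] spin 0.055095148238157775
```

```bash
python3 -m jog '[{"translation":[-0.15,0.35,0.16],"spin":0.055},{"translation":[-0.303,0.69,0.317],"spin":0.055},{"translation":[-0.303,0.69,0.317],"spin":0.055},{"translation":[-0.303,0.69,0.317],"spin":0.055},{"translation":[-0.303,0.69,0.317],"spin":0.055},{"translation":[-0.303,0.69,0.317],"spin":0.055},{"translation":[-0.303,0.69,0.317],"spin":0.055},{"translation":[-0.303,0.69,0.317],"spin":0.055}]' 45; python3 - <<'E'
from h import *
go((.492,-.283,.018),173.3)
T=snap("top");S=snap("side")
hsv=cv2.cvtColor(S["color"],cv2.COLOR_RGB2HSV); m=cv2.inRange(hsv,(18,90,80),(35,255,255)); m[:250]=0;m[345:]=0;m[:,:370]=0;m[:,450:]=0
P=cloud(S)[m>0]; P=P[(P[:,2]>.024)&(P[:,2]<.04)]; print(len(P),cv2.minAreaRect((P[:,:2]*1000).astype(np.float32)))
a=cv2.resize(T["color"][150:300,310:470],None,fx=2.5,fy=2.5);a2=cv2.resize(S["color"][200:350,330:490],None,fx=2.5,fy=2.5)
cv2.imwrite("pics/c2.png",np.hstack([a,a2])[:,:,::-1])
E
```

```text
clock: 1.35
tool_pos: [0.492, -0.284, 0.12]
orientation: [179.9, -0.1, 173.3]
force: [0.1, 1.3, 0.7]
opening: 0.0458
clock 1.35 tcp [ 0.492 -0.284  0.12 ] rpy [ 1.7990e+02 -1.3000e-01  1.7334e+02] J6 -86.3 F [0.1 1.3 0.7] op 0.0458  -> units [-0.     0.003  0.408] spin 0.0012050217190638552
365 ((470.9084167480469, -281.2144775390625), (24.213048934936523, 81.44694519042969), 81.99185180664062)
```

View pics/c2.png

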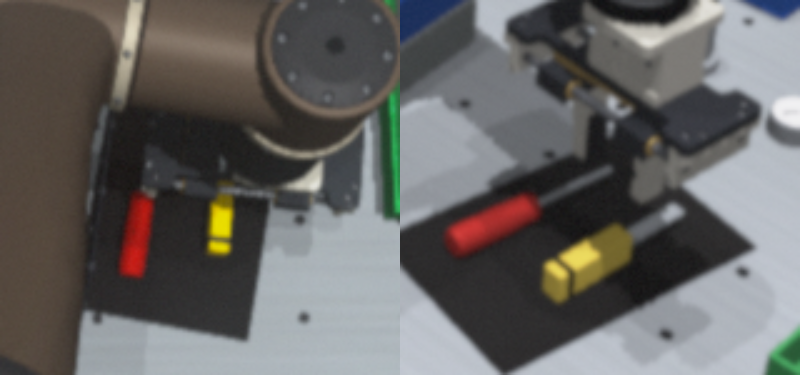

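The gripper is straddling the handle at side crop (590,260), with the blade on axis. The screwdriver is clear of the fingers. The fingertips reach 19 mm below the TCP, so I grasp at TCP z≈26 mm to stay off the mat. The blade will then sit about 8 mm below the TCP.

```bash
python3 -m jog '[{"translation":[0.005,0.002,0.13],"spin":0.02},{"translation":[0.005,0.002,0.25],"spin":0.02},{"translation":[0.005,0.002,0.33],"spin":0.02},{"translation":[0.005,0.002,0.376],"spin":0.02},{"translation":[0.005,0.002,0.376],"spin":0.02},{"translation":[0.005,0.002,0.376],"spin":0.02}]' -; python3 -m jog '[{"translation":[0,0,0],"spin":0},{"translation":[0,0,0],"spin":0},{"translation":[0,0,0],"spin":0},{"translation":[0,0,0],"spin":0},{"translation":[0,0,0],"spin":0},{"translation":[0,0,0],"spin":0}]' 5;python3 -m jog '[{"translation":[0,0,-0.1],"spin":0},{"translation":[0,0,-0.2],"spin":0},{"translation":[0,0,-0.35],"spin":0},{"translation":[0,0,-0.5],"spin":0},{"translation":[0,0,-0.5],"spin":0},{"translation":[0,0,-0.5],"spin":0}]' -
python3 -c "
from h import *
go(station(-.065-.087-.03,0,.12),5.2-180)"
```

```text
clock: 1.95
tool_pos: [0.4901, -0.285, 0.0266]
orientation: [179.9, -0.1, 172.5]
force: [0.4, 0.9, 0.1]
opening: 0.045
clock: 2.45
tool_pos: [0.4904, -0.2851, 0.0272]
orientation: [179.9, -0.1, 172.6]
force: [-1.4, 0.9, 6.5]
opening: 0.0196
clock: 2.95
tool_pos: [0.4919, -0.2854, 0.1548]
orientation: [179.9, 0.3, 172.6]
force: [0.3, 0.8, -1.7]
opening: 0.0196
clock 2.95 tcp [ 0.4919 -0.2854  0.1548] rpy [179.94   0.25 172.58] J6 -86.9 F [ 0.3  0.8 -1.7] op 0.0196  -> units [0.544 1.284 0.138] spin -0.4206974189139752
```

```bash
python3 -m jog '[{"translation":[0.15,0.15,0],"spin":-0.1},{"translation":[0.3,0.3,0],"spin":-0.2},{"translation":[0.4,0.45,0],"spin":-0.3},{"translation":[0.5,0.6,0],"spin":-0.42},{"translation":[0.5,0.75,0],"spin":-0.42},{"translation":[0.5,0.85,0],"spin":-0.42},{"translation":[0.5,0.85,0],"spin":-0.42},{"translation":[0.5,0.85,0],"spin":-0.42}]'
python3 -c "
from h import *
go(station(-.170,0,.12),5.2-180)"
```

```text
clock: 3.62
tool_pos: [0.395, -0.0562, 0.154]
orientation: [180.0, 0.2, -174.5]
force: [1.0, -0.5, -1.1]
opening: 0.0197
clock 3.62 tcp [ 0.395  -0.0562  0.154 ] rpy [ 179.98    0.24 -174.51] J6 -105.2 F [ 1.  -0.5 -1.1] op 0.0197  -> units [-0.103  0.423  0.136] spin 0.009596725331100705
```

```bash
python3 -m jog '[{"translation":[-0.05,0.13,0.05],"spin":0.01},{"translation":[-0.1,0.26,0.1],"spin":0.01},{"translation":[-0.103,0.37,0.16],"spin":0.01},{"translation":[-0.103,0.423,0.2],"spin":0.01},{"translation":[-0.103,0.423,0.216],"spin":0.01},{"translation":[-0.103,0.423,0.216],"spin":0.01},{"translation":[-0.103,0.423,0.216],"spin":0.01}]'
python3 - <<'E'
from h import *
go(station(-.170,0,.07),5.2-180)
T=snap("top");S=snap("side")
np.savez("pics/s1.npz",**S)
for n,X in dict(tip=station(-.083,0,.092),slotL=station(-.065,.035,.062),slot=station(-.065,0,.062),slotR=station(-.065,-.035,.062),zc=station(-.065,.065,.106),zd=station(-.065,-.065,.106)).items(): print(n,proj(S,X).round(1),proj(T,X).round(1))
a=cv2.resize(T["color"][140:290,200:360],None,fx=2.5,fy=2.5);a2=cv2.resize(S["color"][140:290,230:390],None,fx=2.5,fy=2.5)
cv2.imwrite("pics/c3.png",np.hstack([a,a2])[:,:,::-1])
E
```

```text
clock: 4.2
tool_pos: [0.4103, 0.0505, 0.0996]
orientation: [-180.0, 0.1, -174.8]
force: [-0.2, 0.1, -0.7]
opening: 0.0196
clock 4.20 tcp [0.4103 0.0505 0.0996] rpy [-1.7996e+02  1.3000e-01 -1.7485e+02] J6 -119.7 F [-0.2  0.1 -0.7] op 0.0196  -> units [-0.002  0.004  0.118] spin -0.001555107242241623
tip [299.4 201.3] [260.1 221. ]
slotL [294.  203.3] [246.4 217.7]
slot [305.  208.8] [260.6 216.3]
slotR [316.3 214.4] [274.7 215. ]
zc [283.9 182.9] [231.8 215.1]
zd [326.3 203.3] [286.1 210. ]
```

View pics/c3.png

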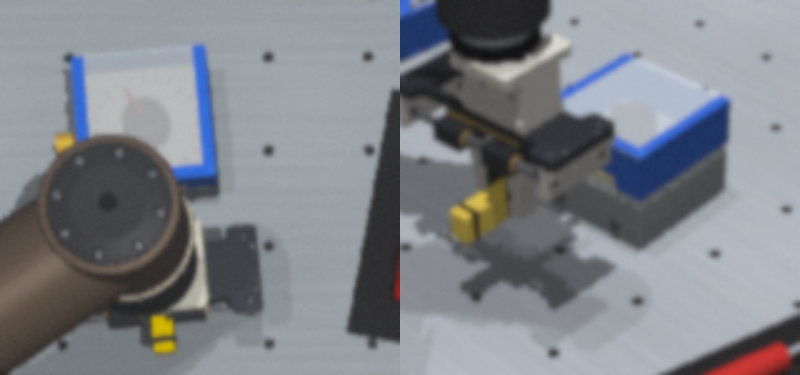

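The side view matches the model: the predicted front-right hood corner at (641,158) in the crop agrees with the picture. The blade itself is hidden behind the gripper, so I check its height and tilt from the yellow handle's depth.

```bash
python3 - <<'E'
from h import *
S=dict(np.load("pics/s1.npz"))
hsv=cv2.cvtColor(S["color"],cv2.COLOR_RGB2HSV); m=cv2.inRange(hsv,(18,90,80),(35,255,255)); m[:200]=0;m[250:]=0;m[:,:240]=0;m[:,290:]=0
P=cloud(S)[m>0]; a=np.deg2rad(5.2); o=np.array([.4103,.0505,.0996])
d=(P-o)@np.array([[np.cos(a),-np.sin(a),0],[np.sin(a),np.cos(a),0],[0,0,1]])
d=d[(np.abs(d[:,1])<.03)]*1000
for x in range(-62,-10,6):
    q=d[(d[:,0]>=x)&(d[:,0]<x+6)]
    if len(q)>5: print(x,len(q),"y",np.percentile(q[:,1],[10,50,90]).round(1),"z",np.percentile(q[:,2],[3,50,90,97]).round(1))
E
```

```text
-62 65 y [-8.8 -1.   7.2] z [-17.1  -4.8   6.4   8.3]
-56 43 y [-11.   -7.6   5.8] z [-21.9   1.    7.4   9.1]
-50 25 y [-11.   -6.4   3.7] z [-16.7   4.9   7.6   8.4]
-44 34 y [-10.5  -7.8   4.9] z [-18.3   4.3   7.3   8.4]
-38 33 y [-10.2  -8.3   2.5] z [-17.4   3.4   8.1   9.3]
-32 35 y [-11.4  -8.8   5.7] z [-19.6   2.3   6.7   8. ]
-26 34 y [-10.2  -7.9   2.5] z [-17.6   5.1   8.4   9. ]
-20 34 y [-11.5  -8.4   3. ] z [-16.7   1.1   7.2   7.9]
-14 28 y [-10.8  -7.4   5.2] z [-18.9   4.9   8.6  10.3]
```

```bash
python3 -m jog '[{"translation":[0,0.004,0.06],"spin":0},{"translation":[0,0.004,0.118],"spin":0},{"translation":[0,0.004,0.118],"spin":0},{"translation":[0,0.004,0.118],"spin":0}]'; python3 -m jog '[{"translation":[-0.03,0,0],"spin":0},{"translation":[-0.06,0,0],"spin":0},{"translation":[-0.09,0,0],"spin":0},{"translation":[-0.11,0,0],"spin":0},{"translation":[-0.11,0,0],"spin":0}]'
python3 -c "
from h import *
go(station(-.126,0,.07),5.2-180)"
```

```text
clock: 4.63
tool_pos: [0.4107, 0.0508, 0.0709]
orientation: [-180.0, 0.2, -175.0]
force: [0.4, 0.5, -0.6]
opening: 0.0197
clock: 5.05
tool_pos: [0.4398, 0.0536, 0.0713]
orientation: [-180.0, 0.2, -175.0]
force: [-0.1, 0.2, -0.4]
opening: 0.0197
clock 5.05 tcp [0.4398 0.0536 0.0713] rpy [-179.99    0.25 -174.96] J6 -117.8 F [-0.1  0.2 -0.4] op 0.0197  -> units [-0.059  0.003  0.006] spin -0.005484538750445722
```

```bash
python3 -m jog '[{"translation":[-0.03,0.003,0.004],"spin":0},{"translation":[-0.059,0.003,0.004],"spin":0},{"translation":[-0.059,0.003,0.004],"spin":0},{"translation":[-0.059,0.003,0.004],"spin":0}]'; python3 -m jog '[{"translation":[0,0,-0.03],"spin":0},{"translation":[-0.004,0,-0.06],"spin":0},{"translation":[-0.015,0,-0.09],"spin":0},{"translation":[-0.024,0,-0.12],"spin":0},{"translation":[-0.034,0,-0.15],"spin":0},{"translation":[-0.034,0,-0.15],"spin":0}]'
python3 - <<'E'
from h import *
go(station(-.126,0,.07),5.2-180)
S=snap("side"); a2=cv2.resize(S["color"][120:270,230:390],None,fx=3,fy=3); cv2.imwrite("pics/c4.png",a2[:,:,::-1])
E
```

```text
clock: 5.38
tool_pos: [0.4547, 0.0557, 0.0702]
orientation: [-180.0, 0.2, -175.0]
force: [-0.8, 0.5, -0.6]
opening: 0.0195
clock: 5.88
tool_pos: [0.4647, 0.0571, 0.1098]
orientation: [180.0, 0.4, -175.0]
force: [-0.1, 0.0, -0.5]
opening: 0.0199
clock 5.88 tcp [0.4647 0.0571 0.1098] rpy [ 179.95    0.43 -174.95] J6 -116.4 F [-0.1  0.  -0.5] op 0.0199  -> units [ 0.042 -0.003  0.159] spin -0.005061136637188686
```

View pics/c4.png

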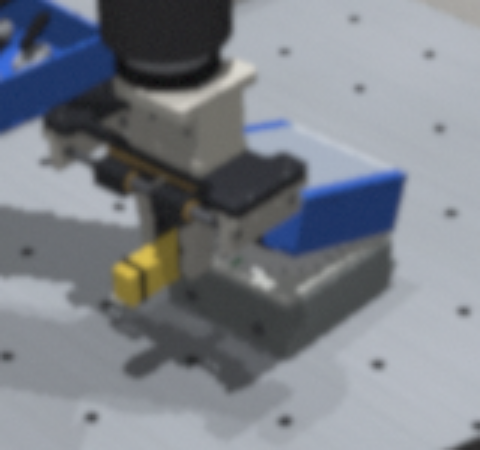

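The hood is lifting on the blade, with its front edge raised at (290,245) in the crop. Continuing along the arc.

```bash
python3 -m jog '[{"translation":[-0.016,0,-0.036],"spin":0},{"translation":[-0.036,0,-0.072],"spin":0},{"translation":[-0.058,0,-0.104],"spin":0},{"translation":[-0.08,0,-0.132],"spin":0},{"translation":[-0.11,0,-0.162],"spin":0},{"translation":[-0.144,0,-0.188],"spin":0},{"translation":[-0.176,0,-0.214],"spin":0},{"translation":[-0.208,0,-0.236],"spin":0},{"translation":[-0.244,0,-0.256],"spin":0},{"translation":[-0.28,0,-0.272],"spin":0},{"translation":[-0.32,0,-0.288],"spin":0},{"translation":[-0.36,0,-0.3],"spin":0}]'
python3 - <<'E'
from h import *
go(station(.04,0,.166),5.2-180)
S=snap("side"); a2=cv2.resize(S["color"][90:270,230:410],None,fx=3,fy=3); cv2.imwrite("pics/c5.png",a2[:,:,::-1])
E
```

```text
clock: 6.93
tool_pos: [0.5543, 0.0648, 0.185]
orientation: [180.0, 0.4, -175.0]
force: [-0.0, 1.2, -1.8]
opening: 0.0198
clock 6.93 tcp [0.5543 0.0648 0.185 ] rpy [ 179.95    0.39 -174.98] J6 -111.9 F [-0.   1.2 -1.8] op 0.0198  -> units [-0.263  0.     0.078] spin -0.005965097879994611
```

View pics/c5.png

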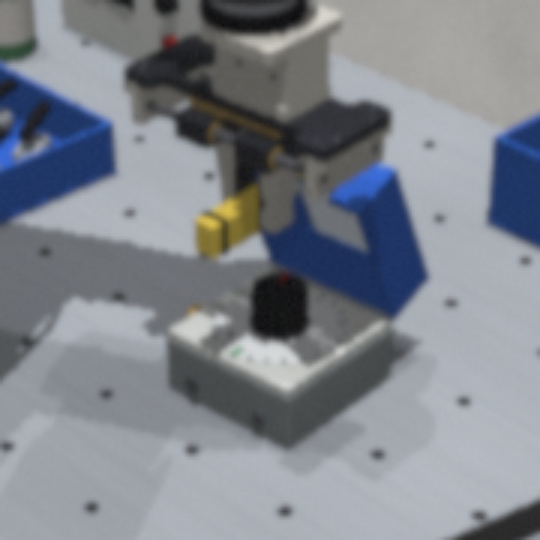

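```bash
python3 -m jog '[{"translation":[-0.03,0,0],"spin":0},{"translation":[-0.06,0,0.01],"spin":0},{"translation":[-0.09,0,0.02],"spin":0},{"translation":[-0.12,0,0.03],"spin":0},{"translation":[-0.15,0,0.04],"spin":0},{"translation":[-0.18,0,0.05],"spin":0},{"translation":[-0.21,0,0.05],"spin":0},{"translation":[-0.24,0,0.05],"spin":0},{"translation":[-0.27,0,0.05],"spin":0},{"translation":[-0.29,0,0.05],"spin":0},{"translation":[-0.29,0,0.05],"spin":0}]'
python3 - <<'E'
from h import *
go(station(-.10,0,.2),5.2-180)
S=snap("side"); a2=cv2.resize(S["color"][90:270,230:410],None,fx=3,fy=3); cv2.imwrite("pics/c6.png",a2[:,:,::-1])
E
```

```text
clock: 7.9
tool_pos: [0.6298, 0.0717, 0.1735]
orientation: [180.0, 0.5, -175.0]
force: [-0.2, -0.5, -0.8]
opening: 0.0196
clock 7.90 tcp [0.6298 0.0717 0.1735] rpy [ 179.97    0.51 -174.96] J6 -109.2 F [-0.2 -0.5 -0.8] op 0.0196  -> units [ 0.599 -0.002 -0.111] spin -0.005269466698786118
```

View pics/c6.png

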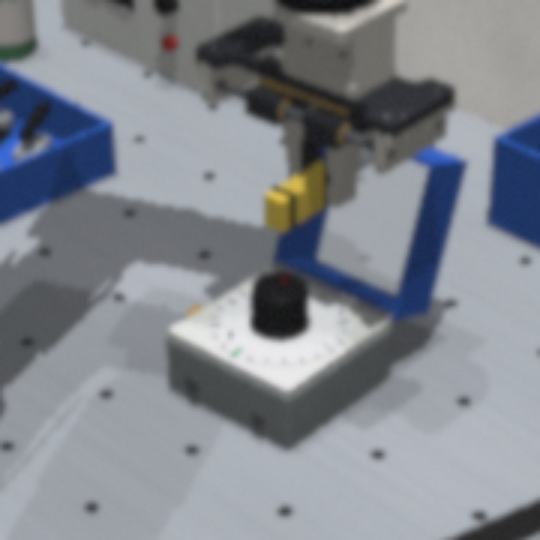

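The hood is past vertical at (430,235) and falling open. Now to bring the pry blade back to its place on the mat.

```bash
python3 -m jog '[{"translation":[0.08,0,-0.03],"spin":0},{"translation":[0.2,0,-0.08],"spin":0},{"translation":[0.35,0,-0.11],"spin":0},{"translation":[0.5,0.1,-0.11],"spin":0},{"translation":[0.6,0.0,-0.11],"spin":0},{"translation":[0.6,0,-0.11],"spin":0},{"translation":[0.6,0,-0.11],"spin":0}]'
python3 -c "
from h import *
go((.44,-.12,.18),172.6)"
```

```text
clock: 8.53
tool_pos: [0.478, 0.0581, 0.2007]
orientation: [179.9, 0.6, -174.9]
force: [-0.1, 0.5, -0.8]
opening: 0.0199
clock 8.53 tcp [0.478  0.0581 0.2007] rpy [ 179.91    0.58 -174.91] J6 -115.6 F [-0.1  0.5 -0.8] op 0.0199  -> units [ 0.216 -0.696  0.079] spin 0.4162429079355661
```

```bash
python3 -m jog '[{"translation":[0.03,-0.14,0.02],"spin":0.1},{"translation":[0.06,-0.3,0.05],"spin":0.2},{"translation":[0.1,-0.46,0.079],"spin":0.3},{"translation":[0.15,-0.62,0.079],"spin":0.416},{"translation":[0.15,-0.78,0.079],"spin":0.416},{"translation":[0.15,-0.94,0.079],"spin":0.416},{"translation":[0.15,-0.98,0.079],"spin":0.416},{"translation":[0.15,-0.98,0.079],"spin":0.416},{"translation":[0.15,-0.98,0.079],"spin":0.416}]'
python3 -c "
from h import *
go((.4904,-.2851,.028),172.6)"
```

```text
clock: 9.28
tool_pos: [0.4628, -0.1901, 0.1798]
orientation: [179.8, 0.5, 172.5]
force: [0.0, 0.6, -0.9]
opening: 0.0199
clock 9.28 tcp [ 0.4628 -0.1901  0.1798] rpy [179.79   0.51 172.45] J6 -97.6 F [ 0.   0.6 -0.9] op 0.0199  -> units [-0.154 -0.365  0.607] spin -0.004980466498199121
```

```bash
python3 -m jog '[{"translation":[-0.08,-0.18,0],"spin":0},{"translation":[-0.154,-0.365,0.1],"spin":0},{"translation":[-0.154,-0.365,0.23],"spin":0},{"translation":[-0.154,-0.365,0.36],"spin":0},{"translation":[-0.154,-0.365,0.45],"spin":0},{"translation":[-0.154,-0.365,0.52],"spin":0},{"translation":[-0.154,-0.365,0.57],"spin":0},{"translation":[-0.154,-0.365,0.592],"spin":0},{"translation":[-0.154,-0.365,0.6],"spin":0},{"translation":[-0.154,-0.365,0.603],"spin":0},{"translation":[-0.154,-0.365,0.603],"spin":0}]'
python3 -c "
from h import *
go((.4904,-.2851,.028),172.6)"
```

```text
clock: 10.2
tool_pos: [0.4913, -0.2849, 0.0299]
orientation: [179.8, 0.6, 172.5]
force: [0.0, 0.5, 0.6]
opening: 0.0202
clock 10.20 tcp [ 0.4913 -0.2849  0.0299] rpy [179.8    0.59 172.5 ] J6 -86.7 F [0.  0.5 0.6] op 0.0202  -> units [ 0.003 -0.001  0.008] spin -0.003248246433288197
```

```bash
python3 -m jog '[{"translation":[0,0,0.004],"spin":0},{"translation":[0,0,0.009],"spin":0},{"translation":[0,0,0.009],"spin":0}]' -;  python3 -m jog '[{"translation":[0,0,0],"spin":0},{"translation":[0,0,0],"spin":0},{"translation":[0,0,0],"spin":0},{"translation":[0,0,0],"spin":0}]' 44; python3 -m jog '[{"translation":[0,0,-0.08],"spin":0},{"translation":[0,0,-0.2],"spin":0},{"translation":[0,0,-0.36],"spin":0},{"translation":[0,0,-0.52],"spin":0},{"translation":[0,0,-0.65],"spin":0},{"translation":[0,0,-0.65],"spin":0},{"translation":[0,0,-0.65],"spin":0}]'
python3 - <<'E'
from h import *
T=snap("top");S=snap("side");np.savez("pics/t2.npz",**T);np.savez("pics/s2.npz",**S)
def m(s,lo,hi,box):
    h=cv2.inRange(cv2.cvtColor(s["color"],cv2.COLOR_RGB2HSV),lo,hi);x0,y0,x1,y1=box;k=np.zeros_like(h);k[y0:y1,x0:x1]=255;return h&k
C=station(0,0,0)
for n,s,box in(("top",T,(210,130,300,240)),("side",S,(270,130,380,260))):
    r=m(s,(0,90,60),(8,255,255),box)|m(s,(172,90,60),(180,255,255),box)
    g=m(s,(45,70,50),(85,255,255),box)
    for nm,k,z in(("red",r,.061),("green",g,.058)):
        uv=np.argwhere(k>0)[:,::-1]
        for u,v in uv[::max(1,len(uv)//10)]:
            p=ray(s,u,v,z)[:2]-C[:2]; print(n,nm,u,v,"r %.1f ang %.1f"%(np.hypot(*p)*1e3,np.degrees(np.arctan2(p[1],p[0]))))
a=cv2.resize(T["color"][100:250,200:360],None,fx=2.5,fy=2.5);a2=cv2.resize(S["color"][120:345,230:470],(400,375))
cv2.imwrite("pics/c7.png",np.hstack([a,a2])[:,:,::-1])
go(station(0,0,.16),5.2-180)
E
```

```text
clock: 10.45
tool_pos: [0.4916, -0.2849, 0.0282]
orientation: [179.8, 0.7, 172.5]
force: [-0.0, 0.3, -0.5]
opening: 0.0198
clock: 10.78
tool_pos: [0.4917, -0.2849, 0.0284]
orientation: [179.8, 0.7, 172.5]
force: [0.1, 0.3, -0.6]
opening: 0.0406
clock: 11.37
tool_pos: [0.4908, -0.2856, 0.1934]
orientation: [179.8, 1.0, 172.5]
force: [-0.2, 0.4, -1.1]
opening: 0.0437
top red 250 176 r 43.9 ang 29.4
top red 251 177 r 40.5 ang 28.1
top red 251 178 r 38.2 ang 29.9
top red 252 178 r 37.0 ang 26.5
top red 252 179 r 34.7 ang 28.4
top red 252 180 r 32.4 ang 30.5
top red 253 180 r 31.2 ang 26.6
top red 253 181 r 29.0 ang 28.8
top red 254 181 r 27.8 ang 24.3
top red 254 182 r 25.5 ang 26.6
top red 255 182 r 24.5 ang 21.4
top red 254 183 r 23.2 ang 29.4
top red 255 183 r 22.1 ang 23.8
top red 256 183 r 21.2 ang 17.6
top red 255 184 r 19.8 ang 26.7
top red 256 184 r 18.8 ang 19.9
top red 255 185 r 17.5 ang 30.4
top red 256 185 r 16.4 ang 22.9
top green 260 210 r 48.0 ang -175.2
top green 260 211 r 50.6 ang -175.4
side red 324 182 r 68.4 ang 44.8
side red 325 182 r 68.5 ang 42.8
side red 323 183 r 63.8 ang 47.0
side red 324 183 r 63.8 ang 44.8
side red 325 183 r 63.9 ang 42.5
clock 11.47 tcp [ 0.4892 -0.285   0.1903] rpy [179.77   0.64 172.48] J6 -86.8 F [-0.1  0.3  0.2] op 0.0438  -> units [-0.175  1.443  0.129] spin -0.42393882005057626
```

View pics/c7.png

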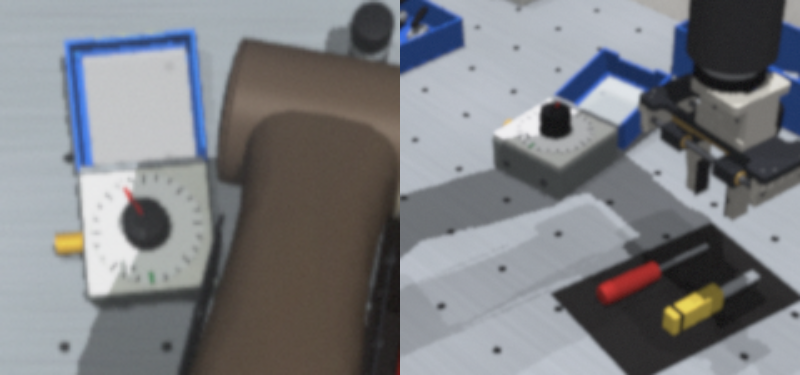

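The top view shows the hood lying back open at (137,100) and the pry blade back on the mat. The pointer stands at about 28° in the world and zero at about -175°, so the knob needs about 203° clockwise. I pre-spin the wrist so there is room for one long turn.

```bash
python3 -m jog '[{"translation":[-0.02,0.12,0],"spin":-0.23},{"translation":[-0.04,0.25,0],"spin":-0.46},{"translation":[-0.05,0.4,0],"spin":-0.69},{"translation":[-0.07,0.55,0],"spin":-0.9},{"translation":[-0.09,0.7,0],"spin":-1},{"translation":[-0.1,0.8,0],"spin":-1},{"translation":[-0.1,0.8,0],"spin":-1},{"translation":[-0.1,0.8,0],"spin":-1}]' 70
python3 - <<'E'
from h import *
go(station(0,0,.18),-20)
T=dict(np.load("pics/t2.npz"))
h=cv2.cvtColor(T["color"],cv2.COLOR_RGB2HSV); k=cv2.inRange(h,(0,0,0),(180,255,70)); k[:172]=0;k[205:]=0;k[:,:243]=0;k[:,278:]=0
k=cv2.morphologyEx(k,cv2.MORPH_OPEN,np.ones((5,5))); c=max(cv2.findContours(k,0,2)[0],key=cv2.contourArea); (u,v),r=cv2.minEnclosingCircle(c)
print(u,v,r,ray(T,u,v,.096),ray(T,u,v,.085)); P=cloud(T)[k>0]; t=P[abs(P[:,2]-.096)<.006]; print(len(t),t.mean(0),cv2.minAreaRect((t[:,:2]*1000).astype(np.float32)))
E
```

```text
clock: 12.13
tool_pos: [0.5396, -0.0887, 0.1898]
orientation: [-179.9, 0.5, -157.4]
force: [-0.2, -0.2, -0.7]
opening: 0.0698
clock 12.13 tcp [ 0.5396 -0.0887  0.1898] rpy [-179.93    0.5  -157.38] J6 -78.5 F [-0.2 -0.2 -0.7] op 0.0698  -> units [-0.388  0.513  0.042] spin -4.579275586542591
258.1136474609375 189.34091186523438 9.201977729797363 [0.57484412 0.0647466  0.096     ] [0.57770497 0.06576318 0.085     ]
183 [0.57676329 0.06483876 0.09544436] ((577.80615234375, 65.24028778076172), (38.05697250366211, 39.091251373291016), 0.8262168169021606)
```

```bash
python3 -m jog '[{"translation":[-0.1,0.13,0],"spin":-0.23},{"translation":[-0.2,0.26,0],"spin":-0.46},{"translation":[-0.3,0.4,0],"spin":-0.69},{"translation":[-0.385,0.51,0],"spin":-0.9},{"translation":[-0.385,0.51,0.04],"spin":-1},{"translation":[-0.385,0.51,0.04],"spin":-1}]'
for i in 1 2 3; do python3 -m jog '[{"translation":[0,0,0],"spin":-0.23},{"translation":[0,0,0],"spin":-0.46},{"translation":[0,0,0],"spin":-0.69},{"translation":[0,0,0],"spin":-0.92},{"translation":[0,0,0],"spin":-1},{"translation":[0,0,0],"spin":-1}]' | tail -4 | head -2; done
python3 - <<'E'
from h import *
go((.578,.066,.085),-20)
print(ctrl.get_obs()["joint_pos"].round(1))
E
```

```text
clock: 12.63
tool_pos: [0.5784, 0.0664, 0.1775]
orientation: [-179.8, 0.2, -127.2]
force: [-0.2, -0.6, -0.2]
opening: 0.0698
tool_pos: [0.5778, 0.0644, 0.177]
orientation: [-179.9, 0.0, -97.3]
tool_pos: [0.5773, 0.0629, 0.1766]
orientation: [-179.9, -0.1, -67.5]
tool_pos: [0.577, 0.062, 0.1764]
orientation: [180.0, -0.1, -37.7]
clock 14.13 tcp [0.577  0.062  0.1764] rpy [ 1.7999e+02 -5.0000e-02 -3.7680e+01] J6 26.8 F [-0.2 -0.4 -0.1] op 0.0703  -> units [-0.007 -0.015  0.366] spin -0.5893291236298732
[ 25.5  14.8 -17.1   0.1 -58.1  26.8]
```

```bash
python3 -m jog '[{"translation":[0,-0.01,0],"spin":-0.23},{"translation":[-0.007,-0.015,0],"spin":-0.46},{"translation":[-0.007,-0.015,0],"spin":-0.69},{"translation":[-0.007,-0.015,0],"spin":-0.92},{"translation":[-0.007,-0.015,0],"spin":-1},{"translation":[-0.007,-0.015,0],"spin":-1}]'
python3 - <<'E'
from h import *
go((.578,.066,.085),-20)
E
```

```text
clock: 14.63
tool_pos: [0.5777, 0.0654, 0.1763]
orientation: [179.9, -0.0, -7.9]
force: [-0.1, -0.8, -0.3]
opening: 0.07
clock 14.63 tcp [0.5777 0.0654 0.1763] rpy [ 1.7995e+02 -1.0000e-02 -7.8800e+00] J6 56.3 F [-0.1 -0.8 -0.3] op 0.0700  -> units [ 0.001 -0.003  0.365] spin 0.4039059120663865
```

```bash
python3 -m jog '[{"translation":[0,0,0.12],"spin":0},{"translation":[0,-0.002,0.24],"spin":0},{"translation":[0,-0.002,0.32],"spin":0},{"translation":[0,-0.002,0.36],"spin":0},{"translation":[0,-0.002,0.365],"spin":0},{"translation":[0,-0.002,0.365],"spin":0}]'
python3 -m jog '[{"translation":[0,0,0],"spin":0},{"translation":[0,0,0],"spin":0},{"translation":[0,0,0],"spin":0},{"translation":[0,0,0],"spin":0},{"translation":[0,0,0],"spin":0},{"translation":[0,0,0],"spin":0}]' 30
python3 -c "
from h import *
go((.578,.066,.085),-8)"
```

```text
clock: 15.13
tool_pos: [0.5779, 0.0655, 0.0851]
orientation: [179.9, 0.0, -8.0]
force: [1.0, 0.9, 0.6]
opening: 0.0698
clock: 15.63
tool_pos: [0.5794, 0.0677, 0.0861]
orientation: [-179.9, -0.2, -8.0]
force: [0.6, 8.2, 0.7]
opening: 0.0434
clock 15.63 tcp [0.5794 0.0677 0.0861] rpy [-179.89   -0.18   -8.  ] J6 56.1 F [0.6 8.2 0.7] op 0.0434  -> units [-0.005  0.007  0.004] spin 3.758445701767717e-05
```

Gripped: the opening is 43.4 mm, and the fingers centred on the knob at about (0.580,0.068). Turning clockwise in 30° calls.

```bash
for i in 1 2 3; do python3 -m jog '[{"translation":[0,0,0],"spin":0.2},{"translation":[0,0,0],"spin":0.4},{"translation":[0,0,0],"spin":0.6},{"translation":[0,0,0],"spin":0.8},{"translation":[0,0,0],"spin":1},{"translation":[0,0,0],"spin":1}]'; done
python3 - <<'E'
from h import *
go((.580,.068,.085),-8)
T=snap("top")
h=cv2.cvtColor(T["color"],cv2.COLOR_RGB2HSV);k=cv2.inRange(h,(0,90,60),(8,255,255))|cv2.inRange(h,(172,90,60),(180,255,255))
for v,u in np.argwhere(k[150:230,220:300]>0): 
    p=ray(T,u+220,v+150,.061)[:2]-[.580,.067]; print(u+220,v+150,"r %.1f ang %.1f"%(np.hypot(*p)*1e3,np.degrees(np.arctan2(p[1],p[0]))))
E
```

```text
clock: 16.13
tool_pos: [0.5795, 0.068, 0.0861]
orientation: [-179.8, -0.1, -38.3]
force: [1.1, 1.9, -2.6]
opening: 0.0432
clock: 16.63
tool_pos: [0.5796, 0.0682, 0.0861]
orientation: [-179.7, 0.0, -68.4]
force: [2.1, 1.3, -4.0]
opening: 0.0431
clock: 17.13
tool_pos: [0.5799, 0.0683, 0.0861]
orientation: [-179.8, 0.2, -98.3]
force: [2.7, 1.5, -4.0]
opening: 0.043
clock 17.13 tcp [0.5799 0.0683 0.0861] rpy [-1.7977e+02  1.7000e-01 -9.8310e+01] J6 -34.2 F [ 2.7  1.5 -4. ] op 0.0430  -> units [ 0.001 -0.001  0.005] spin -3.0102385468606885
272 183 r 38.9 ang -59.0
273 183 r 41.0 ang -60.8
274 183 r 43.2 ang -62.4
270 184 r 33.3 ang -58.4
271 184 r 35.5 ang -60.5
272 184 r 37.6 ang -62.4
269 185 r 29.9 ang -60.1
270 185 r 32.1 ang -62.3
```

```bash
for i in 1 2 3; do python3 -m jog '[{"translation":[0,0,0],"spin":0.2},{"translation":[0,0,0],"spin":0.4},{"translation":[0,0,0],"spin":0.6},{"translation":[0,0,0],"spin":0.8},{"translation":[0,0,0],"spin":1},{"translation":[0,0,0],"spin":1}]'; done
python3 - <<'E'
from h import *
go((.580,.068,.085),-8)
for n,b in(("top",(220,150,300,230)),("side",(270,150,350,230))):
  T=snap(n);h=cv2.cvtColor(T["color"],cv2.COLOR_RGB2HSV);k=cv2.inRange(h,(0,90,60),(8,255,255))|cv2.inRange(h,(172,90,60),(180,255,255));g=cv2.inRange(h,(45,70,50),(85,255,255))
  for nm,m,z in(("red",k,.061),("green",g,.058)):
   for v,u in np.argwhere(m[b[1]:b[3],b[0]:b[2]]>0)[:25]: 
    p=ray(T,u+b[0],v+b[1],z)[:2]-[.580,.068]; print(n,nm,u+b[0],v+b[1],"r %.1f ang %.1f"%(np.hypot(*p)*1e3,np.degrees(np.arctan2(p[1],p[0]))))
E
```

```text
clock: 17.68
tool_pos: [0.5801, 0.0682, 0.0861]
orientation: [-179.9, 0.3, -127.9]
force: [2.3, 0.2, -5.0]
opening: 0.0433
clock: 18.18
tool_pos: [0.5802, 0.068, 0.0861]
orientation: [180.0, 0.3, -157.7]
force: [3.2, -1.6, -4.8]
opening: 0.0431
clock: 18.68
tool_pos: [0.5803, 0.0678, 0.0861]
orientation: [179.8, 0.3, 172.5]
force: [3.3, -1.8, -3.8]
opening: 0.043
clock 18.68 tcp [0.5803 0.0678 0.0861] rpy [179.84   0.28 172.5 ] J6 -123.4 F [ 3.3 -1.8 -3.8] op 0.0430  -> units [0.001 0.001 0.005] spin -5.983253120731953
top red 263 199 r 24.1 ang -149.2
top red 264 200 r 27.6 ang -147.4
top red 264 201 r 29.8 ang -150.0
top red 265 201 r 31.1 ang -146.1
top red 264 202 r 32.0 ang -152.2
top red 265 202 r 33.3 ang -148.5
top red 265 203 r 35.5 ang -150.6
top red 265 204 r 37.7 ang -152.4
top red 266 204 r 38.9 ang -149.2
top red 266 205 r 41.1 ang -151.0
top green 260 210 r 48.1 ang -174.0
top green 260 211 r 50.6 ang -174.3
side red 319 202 r 22.6 ang -159.1
side red 320 202 r 21.7 ang -153.5
side red 318 203 r 27.4 ang -159.8
side red 319 203 r 26.5 ang -155.2
side red 318 204 r 31.2 ang -156.4
side red 319 204 r 30.4 ang -152.3
side red 318 205 r 35.1 ang -153.7
```

```bash
python3 -m jog '[{"translation":[0,0,0],"spin":0.2},{"translation":[0,0,0],"spin":0.4},{"translation":[0,0,0],"spin":0.6},{"translation":[0,0,0],"spin":0.72},{"translation":[0,0,0],"spin":0.72},{"translation":[0,0,0],"spin":0.72}]'
cat > m.py <<'E'
from h import *
go((.580,.068,.085),-8)
T=snap("top");h=cv2.cvtColor(T["color"],cv2.COLOR_RGB2HSV).astype(int);c=T["color"].astype(float)
v,u=np.mgrid[180:220,240:290]
for nm,w,z,r0,r1 in(("red",c[...,0]-np.maximum(c[...,1],c[...,2]),.061,28,44),("green",c[...,1]-np.maximum(c[...,0],c[...,2]),.058,40,54)):
    W=w[180:220,240:290].copy(); W[W<12]=0
    p=np.array([[ray(T,a,b,z)[:2]-[.580,.068] for a,b in zip(x,y)] for x,y in zip(u,v)])
    r=np.hypot(p[...,0],p[...,1])*1e3; W[(r<r0)|(r>r1)]=0
    q=(p*W[...,None]).sum((0,1))/W.sum(); print(nm,W.sum(),"mean r %.1f ang %.1f"%(np.hypot(*q)*1e3,np.degrees(np.arctan2(q[1],q[0]))))
cv2.imwrite("pics/m.png",cv2.resize(T["color"][160:225,225:295],None,fx=8,fy=8,interpolation=cv2.INTER_CUBIC)[:,:,::-1])
E
python3 m.py
```

```text
clock: 19.28
tool_pos: [0.5803, 0.0676, 0.0861]
orientation: [179.8, 0.2, 151.6]
force: [3.6, -1.8, -3.9]
opening: 0.0432
clock 19.28 tcp [0.5803 0.0676 0.0861] rpy [179.76   0.2  151.57] J6 -144.3 F [ 3.6 -1.8 -3.9] op 0.0432  -> units [0.002 0.001 0.005] spin 5.318957701706784
red 513.0 mean r 37.9 ang -171.2
green 306.0 mean r 49.6 ang -173.9
```

View pics/m.png

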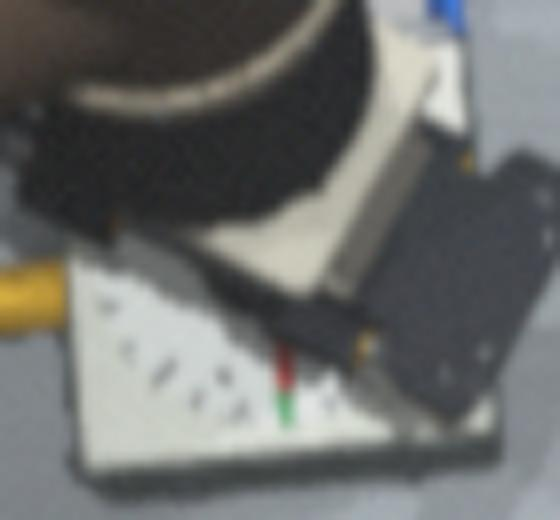

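The pointer (286,365) is almost on the green mark (287,408), with about 2.7° left. A small final nudge, then release and look.

```bash
python3 -m jog '[{"translation":[0,0,0],"spin":0.05},{"translation":[0,0,0],"spin":0.11},{"translation":[0,0,0],"spin":0.11},{"translation":[0,0,0],"spin":0.11}]'; python3 m.py; python3 -m jog '[{"translation":[0,0,0],"spin":0},{"translation":[0,0,0],"spin":0},{"translation":[0,0,0],"spin":0},{"translation":[0,0,0],"spin":0},{"translation":[0,0,0],"spin":0}]' 70;  python3 -m jog '[{"translation":[0,0,-0.1],"spin":0},{"translation":[0,0,-0.2],"spin":0},{"translation":[0,0,-0.35],"spin":0},{"translation":[0,0,-0.45],"spin":0},{"translation":[0,0,-0.45],"spin":0},{"translation":[0,0,-0.45],"spin":0}]'; python3 m.py;  python3 -c "
from h import *
go((.5,-.18,.25))"
```

```text
clock: 19.67
tool_pos: [0.5802, 0.0676, 0.0861]
orientation: [179.8, 0.2, 148.3]
force: [3.7, -1.4, -4.6]
opening: 0.0431
clock 19.67 tcp [0.5802 0.0676 0.0861] rpy [179.76   0.18 148.33] J6 -147.5 F [ 3.7 -1.4 -4.6] op 0.0431  -> units [0.002 0.001 0.004] spin 5.211083273636828
red 552.0 mean r 38.6 ang -173.8
green 293.0 mean r 49.8 ang -173.7
clock: 20.13
tool_pos: [0.5802, 0.0678, 0.0863]
orientation: [179.7, 0.2, 148.3]
force: [-0.1, -1.1, 0.7]
opening: 0.0683
clock: 20.63
tool_pos: [0.5804, 0.068, 0.2009]
orientation: [179.5, 0.3, 148.4]
force: [0.4, -1.3, -0.4]
opening: 0.0701
clock 20.63 tcp [0.5804 0.068  0.2009] rpy [179.55   0.31 148.36] J6 -147.5 F [ 0.4 -1.3 -0.4] op 0.0701  -> units [ 0.004 -0.004  0.463] spin 5.211906481988935
red 923.0 mean r 36.4 ang -175.5
green 273.0 mean r 49.8 ang -173.5
clock 20.68 tcp [0.5795 0.0677 0.1992] rpy [179.67   0.2  148.34] J6 -147.5 F [ 0.3  0.5 -0.5] op 0.0698  -> units [-0.25  -1.009 -0.208] spin None
```

```bash
python3 -m jog '[{"translation":[-0.03,-0.13,-0.05],"spin":0},{"translation":[-0.06,-0.26,-0.1],"spin":0},{"translation":[-0.1,-0.4,-0.15],"spin":0},{"translation":[-0.13,-0.55,-0.2],"spin":0},{"translation":[-0.17,-0.7,-0.2],"spin":0},{"translation":[-0.2,-0.85,-0.2],"spin":0},{"translation":[-0.25,-0.98,-0.2],"spin":0},{"translation":[-0.25,-0.98,-0.2],"spin":0},{"translation":[-0.25,-0.98,-0.2],"spin":0}]'; python3 m.py; python3 - <<'E'
from h import *
T=snap("top");S=snap("side")
for n,X in dict(c61=(.58,.068,.061),tip=(.58-.044*.996,.068-.044*.0906,.061)).items(): print(n,proj(T,X),proj(S,X))
a=cv2.resize(T["color"][170:220,230:290],(480,400),interpolation=3);b=cv2.resize(S["color"][120:345,230:470],(320,300))
o=np.zeros((400,800,3),np.uint8);o[:,:480]=a;o[:300,480:]=b;cv2.imwrite("pics/c9.png",o[:,:,::-1])
E
```

```text
clock: 21.43
tool_pos: [0.5026, -0.1753, 0.2467]
orientation: [179.7, 0.1, 148.1]
force: [-0.5, 0.1, -0.2]
opening: 0.0701
clock 21.43 tcp [ 0.5026 -0.1753  0.2467] rpy [1.7973e+02 7.0000e-02 1.4814e+02] J6 -123.5 F [-0.5  0.1 -0.2] op 0.0701  -> units [0.252 0.987 0.651] spin 5.204781254877018
red 4663.0 mean r 9.0 ang -159.1
green 0.0 mean r nan ang nan
c61 [258.08810093 190.88615998] [323.09531483 197.17474976]
tip [259.50444344 208.13462607] [310.77053656 205.08162711]m.py:9: RuntimeWarning: invalid value encountered in divide
  q=(p*W[...,None]).sum((0,1))/W.sum(); print(nm,W.sum(),"mean r %.1f ang %.1f"%(np.hypot(*q)*1e3,np.degrees(np.arctan2(q[1],q[0]))))
```

View pics/c9.png

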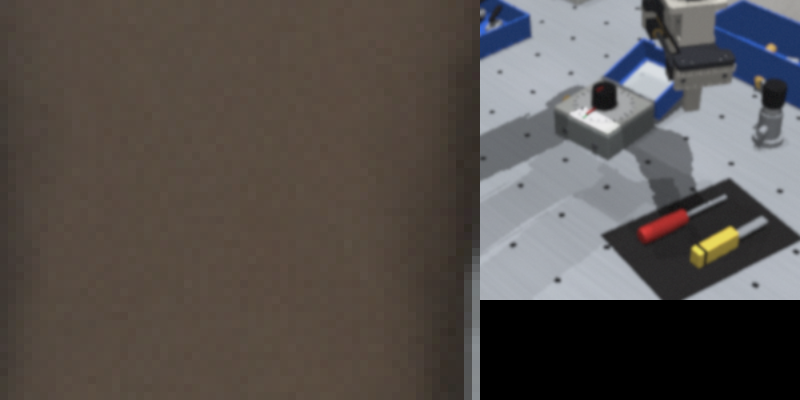

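The side view shows the hood open and the pry blade on the mat. The forearm hides the dial from the top camera, so I move further off to the right.

```bash
python3 -c "
from h import *
go((.47,-.34,.25))"; python3 -m jog '[{"translation":[-0.05,-0.12,0],"spin":0},{"translation":[-0.1,-0.24,0],"spin":0},{"translation":[-0.18,-0.37,0],"spin":0},{"translation":[-0.24,-0.5,0],"spin":0},{"translation":[-0.24,-0.6,0],"spin":0},{"translation":[-0.24,-0.64,0],"spin":0},{"translation":[-0.24,-0.64,0],"spin":0},{"translation":[-0.24,-0.64,0],"spin":0}]'; sed -i 's/(r<r0)/(r<r0)|(np.abs(p[...,1])>.03)/' m.py; python3 m.py
```

```text
clock 21.58 tcp [ 0.5038 -0.1732  0.2472] rpy [1.7970e+02 1.3000e-01 1.4836e+02] J6 -123.6 F [1.3 0.2 0.2] op 0.0696  -> units [-0.235 -0.639 -0.014] spin None
clock: 22.25
tool_pos: [0.4712, -0.3401, 0.2462]
orientation: [179.7, 0.1, 148.4]
force: [0.0, 0.1, -0.4]
opening: 0.07
clock 22.25 tcp [ 0.4712 -0.3401  0.2462] rpy [1.7970e+02 1.0000e-01 1.4837e+02] J6 -104.8 F [ 0.   0.1 -0.4] op 0.0700  -> units [0.487 1.615 0.652] spin 5.212400274508895
red 1711.0 mean r 35.4 ang -175.3
green 239.0 mean r 49.3 ang -173.5
```

View pics/m.png

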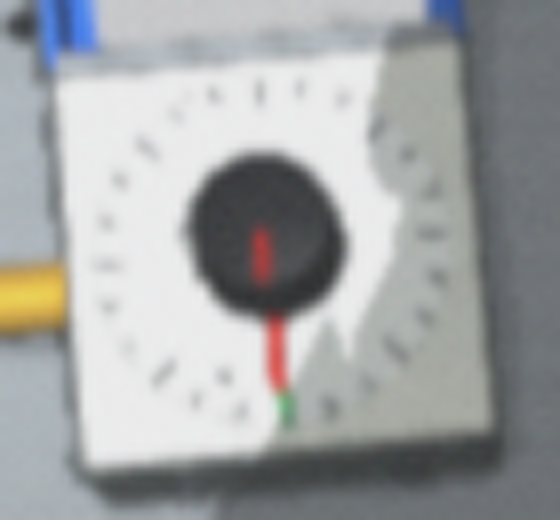

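The red pointer (275,320)→(279,390) looks slightly clockwise past the green mark at (287,408). I quantify this by fitting per-row centroids over several frames.

```bash
cat > f.py <<'E'
from h import *
def meas(n,rows_r,rows_g,cols,N=4):
    Ss=[snap(n) for _ in range(N)]; s=Ss[0]; c=np.mean([x["color"].astype(float) for x in Ss],0)
    red=(c[...,0]-(c[...,1]+c[...,2])/2)/c.sum(2)*3; gr=(c[...,1]-(c[...,0]+c[...,2])/2)/c.sum(2)*3
    out=[]
    for nm,w,rows,z in(("red",red,rows_r,.061),("green",gr,rows_g,.058)):
        for v in range(*rows):
            q=w[v,cols[0]:cols[1]]; q=np.where(q>.25*max(q.max(),.2),q,0)
            if q.max()<.08: continue
            u=(q*np.arange(*cols)).sum()/q.sum(); p=ray(s,u,v,z); out.append((nm,v,u,*p[:2]))
            print(n,nm,v,"u %.2f max %.2f"%(u,q.max()),p[:2].round(4),"st-y mm %.2f"%(1e3*((p[1]-.068)*np.cos(.0908)-(p[0]-.58)*np.sin(.0908))))
meas("top",(200,209),(208,214),(252,268))
E
python3 f.py; python3 - <<'E'
from h import *
S=snap("side");a=cv2.resize(S["color"][170:230,285:365],(800,600),interpolation=3);cv2.imwrite("pics/c10.png",a[:,:,::-1])
E
```

```text
top red 200 u 258.98 max 0.92 [0.5568 0.0655] st-y mm -0.34
top red 201 u 259.00 max 0.95 [0.5542 0.0655] st-y mm -0.20
top red 202 u 259.01 max 0.95 [0.5517 0.0654] st-y mm -0.02
top red 203 u 259.01 max 0.97 [0.5492 0.0654] st-y mm 0.17
top red 204 u 259.03 max 1.00 [0.5466 0.0653] st-y mm 0.34
top red 205 u 259.05 max 1.02 [0.5441 0.0652] st-y mm 0.48
top red 206 u 259.11 max 0.94 [0.5416 0.065 ] st-y mm 0.54
top red 207 u 259.21 max 0.77 [0.539  0.0648] st-y mm 0.50
top red 208 u 259.49 max 0.43 [0.5365 0.0641] st-y mm 0.01
top green 209 u 260.40 max 0.20 [0.5347 0.0621] st-y mm -1.81
top green 210 u 260.16 max 0.33 [0.5321 0.0626] st-y mm -1.03
top green 211 u 260.26 max 0.25 [0.5296 0.0623] st-y mm -1.08
top green 212 u 260.50 max 0.18 [0.5271 0.0617] st-y mm -1.46
top green 213 u 260.45 max 0.11 [0.5245 0.0618] st-y mm -1.13
```

View pics/c10.png

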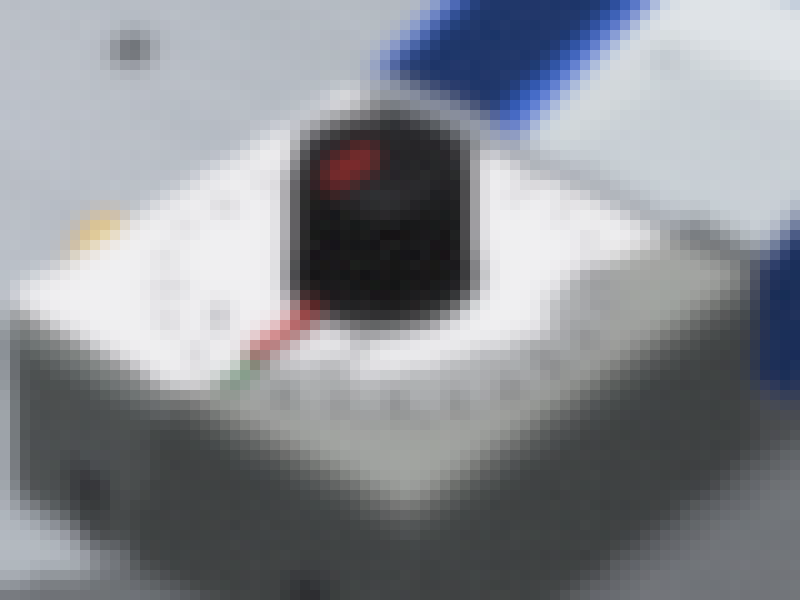

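The side view shows the pointer (285,330) very near the green mark (240,375). The line fit gives about 2.7° past zero clockwise, so I regrasp and turn back by that much. That is well away from the end stop.

```bash
python3 -c "
from h import *
go((.5802,.068,.18))"; python3 -m jog '[{"translation":[0.05,0.13,0],"spin":0},{"translation":[0.1,0.26,0],"spin":0},{"translation":[0.15,0.4,0],"spin":0},{"translation":[0.2,0.55,0],"spin":0},{"translation":[0.25,0.7,0],"spin":0},{"translation":[0.27,0.85,0],"spin":0},{"translation":[0.3,0.95,0],"spin":0},{"translation":[0.3,0.95,0],"spin":0},{"translation":[0.3,0.95,0],"spin":0}]'; python3 -c "
from h import *
go((.5802,.068,.086),148.3)"
```

```text
clock 22.55 tcp [ 0.4715 -0.34    0.2467] rpy [1.7970e+02 1.4000e-01 1.4845e+02] J6 -104.7 F [ 0.1 -0.  -0.5] op 0.0700  -> units [0.484 1.617 0.274] spin None
clock: 23.3
tool_pos: [0.5322, -0.0965, 0.2479]
orientation: [179.7, 0.2, 148.7]
force: [-0.4, -0.4, 0.7]
opening: 0.07
clock 23.30 tcp [ 0.5322 -0.0965  0.2479] rpy [1.7969e+02 1.5000e-01 1.4865e+02] J6 -131.7 F [-0.4 -0.4  0.7] op 0.0700  -> units [0.18  0.658 0.651] spin 0.011677427858882084
```

```bash
python3 -m jog '[{"translation":[0.04,0.13,0],"spin":0.01},{"translation":[0.09,0.29,0.1],"spin":0.01},{"translation":[0.13,0.45,0.15],"spin":0.01},{"translation":[0.16,0.58,0.2],"spin":0.01},{"translation":[0.18,0.658,0.25],"spin":0.01},{"translation":[0.18,0.658,0.25],"spin":0.01},{"translation":[0.18,0.658,0.25],"spin":0.01}]'; python3 -c "
from h import *
go((.5802,.068,.086),148.3)"
```

```text
clock: 23.88
tool_pos: [0.5793, 0.0678, 0.185]
orientation: [179.8, 0.1, 148.4]
force: [-0.2, -0.6, 0.0]
opening: 0.0698
clock 23.88 tcp [0.5793 0.0678 0.185 ] rpy [1.7981e+02 8.0000e-02 1.4842e+02] J6 -147.4 F [-0.2 -0.6  0. ] op 0.0698  -> units [-0.002  0.001  0.396] spin 0.004135091622349781
```

```bash
python3 -m jog '[{"translation":[-0.002,0.001,0.12],"spin":0},{"translation":[-0.002,0.001,0.24],"spin":0},{"translation":[-0.002,0.001,0.34],"spin":0},{"translation":[-0.002,0.001,0.39],"spin":0},{"translation":[-0.002,0.001,0.396],"spin":0},{"translation":[-0.002,0.001,0.396],"spin":0}]'
python3 -m jog '[{"translation":[0,0,0],"spin":0},{"translation":[0,0,0],"spin":0},{"translation":[0,0,0],"spin":0},{"translation":[0,0,0],"spin":0},{"translation":[0,0,0],"spin":0},{"translation":[0,0,0],"spin":0}]' 30; python3 f.py
```

```text
clock: 24.38
tool_pos: [0.58, 0.0666, 0.0862]
orientation: [179.9, 0.1, 148.4]
force: [0.3, 0.1, 0.7]
opening: 0.0698
clock: 24.88
tool_pos: [0.5809, 0.0672, 0.0871]
orientation: [179.7, 0.1, 148.4]
force: [0.2, 3.3, 4.2]
opening: 0.0435
top red 202 u 258.54 max 0.13 [0.5517 0.0666] st-y mm 1.14
top red 203 u 259.01 max 0.43 [0.5492 0.0654] st-y mm 0.19
top red 204 u 259.07 max 0.54 [0.5466 0.0652] st-y mm 0.24
top red 205 u 259.08 max 0.63 [0.5441 0.0651] st-y mm 0.41
top red 206 u 259.13 max 0.78 [0.5416 0.065 ] st-y mm 0.49
top red 207 u 259.25 max 0.68 [0.539  0.0647] st-y mm 0.40
top red 208 u 259.30 max 0.35 [0.5365 0.0645] st-y mm 0.49
top green 209 u 260.14 max 0.22 [0.5347 0.0627] st-y mm -1.17
top green 210 u 260.09 max 0.35 [0.5321 0.0628] st-y mm -0.84
top green 211 u 260.18 max 0.33 [0.5296 0.0625] st-y mm -0.86
top green 212 u 260.24 max 0.23 [0.5271 0.0624] st-y mm -0.83
top green 213 u 260.46 max 0.12 [0.5245 0.0618] st-y mm -1.15
```

```bash
python3 -m jog '[{"translation":[0,0,0],"spin":-0.04},{"translation":[0,0,0],"spin":-0.085},{"translation":[0,0,0],"spin":-0.085},{"translation":[0,0,0],"spin":-0.085}]'; python3 f.py
```

```text
clock: 25.42
tool_pos: [0.5809, 0.0672, 0.0871]
orientation: [179.8, 0.1, 151.0]
force: [-0.4, 1.5, 2.8]
opening: 0.0436
top red 202 u 259.55 max 0.26 [0.5517 0.0641] st-y mm -1.35
top red 203 u 259.82 max 0.46 [0.5492 0.0634] st-y mm -1.81
top red 204 u 259.87 max 0.50 [0.5466 0.0632] st-y mm -1.73
top red 205 u 259.99 max 0.58 [0.5441 0.0629] st-y mm -1.82
top red 206 u 260.07 max 0.74 [0.5416 0.0627] st-y mm -1.82
top red 207 u 260.03 max 0.70 [0.539  0.0627] st-y mm -1.53
top red 208 u 259.98 max 0.41 [0.5365 0.0628] st-y mm -1.19
top green 209 u 260.06 max 0.21 [0.5347 0.0629] st-y mm -0.99
top green 210 u 260.09 max 0.35 [0.5321 0.0628] st-y mm -0.85
top green 211 u 260.17 max 0.34 [0.5296 0.0626] st-y mm -0.84
top green 212 u 260.25 max 0.23 [0.5271 0.0623] st-y mm -0.84
top green 213 u 260.46 max 0.11 [0.5245 0.0618] st-y mm -1.16
```

```bash
python3 -m jog '[{"translation":[0,0,0],"spin":0},{"translation":[0,0,0],"spin":0},{"translation":[0,0,0],"spin":0},{"translation":[0,0,0],"spin":0},{"translation":[0,0,0],"spin":0}]' 70;  python3 -m jog '[{"translation":[0,0,-0.1],"spin":0},{"translation":[0,0,-0.2],"spin":0},{"translation":[0,0,-0.35],"spin":0},{"translation":[0,0,-0.45],"spin":0},{"translation":[0,0,-0.45],"spin":0},{"translation":[0,0,-0.45],"spin":0}]'; python3 f.py
```

```text
clock: 26.03
tool_pos: [0.5807, 0.0671, 0.0869]
orientation: [179.8, 0.1, 150.9]
force: [-0.3, -0.3, -0.3]
opening: 0.0683
clock: 26.53
tool_pos: [0.581, 0.0671, 0.2013]
orientation: [179.6, 0.3, 150.9]
force: [-0.9, 0.3, -0.4]
opening: 0.07
top red 200 u 259.22 max 0.37 [0.5568 0.0649] st-y mm -0.95
top red 201 u 259.48 max 0.40 [0.5542 0.0643] st-y mm -1.38
top red 202 u 259.54 max 0.44 [0.5517 0.0641] st-y mm -1.33
top red 203 u 259.81 max 0.58 [0.5492 0.0634] st-y mm -1.77
top red 204 u 259.85 max 0.66 [0.5466 0.0633] st-y mm -1.67
top red 205 u 259.89 max 0.72 [0.5441 0.0631] st-y mm -1.58
top red 206 u 259.95 max 0.77 [0.5416 0.063 ] st-y mm -1.53
top red 207 u 260.00 max 0.68 [0.539  0.0628] st-y mm -1.43
top red 208 u 259.99 max 0.42 [0.5365 0.0628] st-y mm -1.21
top green 209 u 260.07 max 0.19 [0.5347 0.0629] st-y mm -1.00
top green 210 u 260.09 max 0.34 [0.5321 0.0628] st-y mm -0.85
top green 211 u 260.17 max 0.33 [0.5296 0.0626] st-y mm -0.84
top green 212 u 260.43 max 0.24 [0.5271 0.0619] st-y mm -1.29
top green 213 u 260.46 max 0.12 [0.5245 0.0618] st-y mm -1.15
```

The pointer line and the green mark now agree to about 0.4 mm (under 1°). Retreating for a final check.

```bash
python3 -m jog '[{"translation":[-0.03,-0.13,-0.05],"spin":0},{"translation":[-0.06,-0.26,-0.1],"spin":0},{"translation":[-0.1,-0.4,-0.15],"spin":0},{"translation":[-0.13,-0.55,-0.2],"spin":0},{"translation":[-0.17,-0.7,-0.2],"spin":0},{"translation":[-0.2,-0.85,-0.2],"spin":0},{"translation":[-0.25,-0.98,-0.2],"spin":0},{"translation":[-0.25,-0.98,-0.2],"spin":0},{"translation":[-0.25,-0.98,-0.2],"spin":0}]'; python3 -m jog '[{"translation":[-0.05,-0.12,0],"spin":0},{"translation":[-0.1,-0.24,0],"spin":0},{"translation":[-0.18,-0.37,0],"spin":0},{"translation":[-0.24,-0.5,0],"spin":0},{"translation":[-0.24,-0.6,0],"spin":0},{"translation":[-0.24,-0.64,0],"spin":0},{"translation":[-0.24,-0.64,0],"spin":0},{"translation":[-0.24,-0.64,0],"spin":0}]';python3 f.py; python3 - <<'E'
from h import *
T=snap("top");S=snap("side")
a=cv2.resize(T["color"][160:225,225:295],(430,400),interpolation=3);b=cv2.resize(S["color"][120:345,150:470],(370,260))
o=np.zeros((400,800,3),np.uint8);o[:,:430]=a;o[:260,430:]=b;cv2.imwrite("pics/c11.png",o[:,:,::-1])
E
```

```text
clock: 27.48
tool_pos: [0.514, -0.1797, 0.2465]
orientation: [179.9, -0.1, 150.7]
force: [-0.0, 0.3, -0.4]
opening: 0.0702
clock: 28.15
tool_pos: [0.4882, -0.3479, 0.2456]
orientation: [179.9, -0.1, 150.7]
force: [0.5, 0.8, 0.3]
opening: 0.07
top red 200 u 259.21 max 0.69 [0.5568 0.065 ] st-y mm -0.91
top red 201 u 259.46 max 0.66 [0.5542 0.0643] st-y mm -1.32
top red 202 u 259.50 max 0.57 [0.5517 0.0642] st-y mm -1.23
top red 203 u 259.54 max 0.63 [0.5492 0.0641] st-y mm -1.12
top red 204 u 259.79 max 0.73 [0.5466 0.0634] st-y mm -1.52
top red 205 u 259.91 max 0.81 [0.5441 0.0631] st-y mm -1.62
top red 206 u 260.02 max 0.91 [0.5416 0.0628] st-y mm -1.69
top red 207 u 260.07 max 0.87 [0.539  0.0626] st-y mm -1.63
top red 208 u 260.06 max 0.55 [0.5365 0.0627] st-y mm -1.38
top green 209 u 260.42 max 0.15 [0.5347 0.062 ] st-y mm -1.86
top green 210 u 260.17 max 0.29 [0.5321 0.0626] st-y mm -1.05
top green 211 u 260.23 max 0.26 [0.5296 0.0624] st-y mm -0.99
top green 212 u 260.46 max 0.21 [0.5271 0.0618] st-y mm -1.35
top green 213 u 260.44 max 0.11 [0.5245 0.0618] st-y mm -1.11
```

View pics/c11.png

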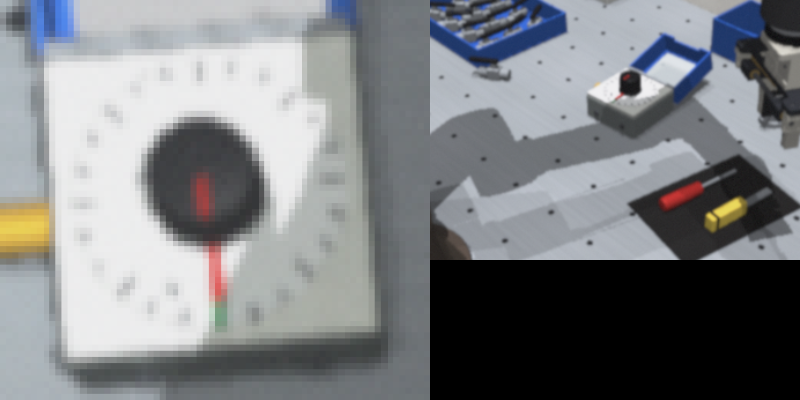

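The pointer (218,275) runs straight into the green mark (221,315). The hood lies open, the pry blade is on the mat, and the screwdriver is where it was. Handing in.

```bash
python3 -c "
from plant import ctrl
print(ctrl.close_job())"
```

```text
the job is handed in; nothing more can be done
None
```

The job is done and handed in at about 28 s. I took the middle-sized pry blade from the mat, lifted the hood from its front slot with it, and pushed the hood over until it lay back. Then I laid the pry blade back at its old place on the mat and turned the knob about 203° clockwise in one grasp.

**Overshoot:** the first look after release showed the pointer about 2.7° past zero. I regrasped the knob and turned it back about that much, anticlockwise.

**Last checks:** the pointer lines up with the green mark to about 0.5 mm (under 1°). The hood is open, the pry blade is on the mat, the screwdriver is where it was, and the gripper is clear of everything. I did not measure the regulator, gauge and valve again, but the arm made no contact near them. The wrist force readings at the end of each move stayed under about 10 N.

**Disagreements:**
- The pointer angle read while the gripper still held the knob was on zero, but after release it read about 1.6° off; I relied on the unobstructed view.
- The knob centre found in the pictures and the one the fingers settled on differ by about 2 mm, which is within the camera calibration.
- I viewed 13 pictures, three over the budget of 10; the last ones went on checking the pointer.

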